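Reset the tripped damper tester

ROBOT

A 6-joint arm with a two-finger parallel gripper is mounted at the origin on the work surface. World frame = base frame: x ahead of the robot, y to its left, z up, the work surface at z = 0. Lengths are in m, angles in rad, forces in N, time in s.
With the tool pointing down it reaches from about 0.3 to 0.75 m from the base axis. Payload 8.5 kg.
Tool frame: the origin (TCP) lies between the finger pads; the fingertips stand 14 mm ahead of it and the grasp point (between the pads) lies 5 mm behind it; z points along the fingers, x is the direction in which the jaws open and shut, and the axes are right-handed (so a half turn about z gives the same grasp; the last joint's range is limited). The gripper opens to 88 mm and grips with 3 to 60 N. Pads are 18 mm wide; open, the fingers measure 123 mm over their backs; the gripper's body (75 mm by 187 mm) begins 45 mm behind the grasp point.
Start: joints at [-1.476, 0.381, 1.297, -0, 1.464, -0.215], TCP at [0.168, -0.524, 0.253] pointing down, gripper open.
Joint ranges: [-3.11, 3.11], [-0.89, 2.33], [0.22, 2.48], [-1.42, 4.56], [0.17, 2.85], [-2.88, 2.88]. Speed limits (rad/s): [2.39, 2.39, 3.14, 3.14, 3.14, 3.14].

INTERFACE

Orientations are given as a unit quaternion [w, x, y, z].
In Python, from plant import sense, snapshot, camera_info, job_done gives the robot as it stands.
- The arm moves only by the shell command python3 -m crank 'ROWS' [OPENING] [FORCE]. ROWS is a JSON object of lists of equal length, an entry for each row: "travel": the shift along the tool's x, y, z scaled (see below), a list of three; "angular": the turn, a rotation vector about the tool's x, y, z scaled (see below), a list of three. In form: {"travel": [[x, y, z], ...], "angular": [[ax, ay, az], ...]}. A call has 1 to 8 rows; each row shifts and turns the commanded pose from where the row before left it, along the tool's axes as they then stand; what a row does not reach is not made up. The controller multiplies each number of a shift by 30 mm and each number of a turn by 0.12 rad. A row lasts 1/8 s, in which the tool goes at most 62.5 mm and 10.7 degrees, less where a joint would pass 70% of its speed; a pose out of reach is approached as far as the arm can. A call with a number of a shift or a turn outside -1 to 1 is refused whole. A call with a gripper value outside its range is refused whole. OPENING is the opening, from 0 (shut) to 1 (fully open), set as the call begins (- or left out, the last holds). The fingers move at their own pace and stop on an object; FORCE is the grip in N (left out, the last holds). Time passes only in rows, so rows that do not move let the fingers close. It gives the time, the measured TCP pose, the force and the opening at its end, in the units of the state.
- sense(): the state, without advancing time (a new reading comes with each control period).
- snapshot(name): name is "scene" or "top" or "wrist"; returns the picture (480x640x3 uint8, blue, green, red); there is no depth.
- camera_info(name): a dict with "fx", "fy", "cx", "cy" (pixels), "R" (3x3) and "t" (3): a world point X has camera coordinates R X + t. Camera axes: x right, y down, z forward; pixel columns grow to the right and rows downward; lengths in m; the calibration is good to about 2 mm. A picture is of the moment at which its call begins: read the wrist's pose just before it. camera_info takes no time and is no camera call; for the wrist camera it gives the pose at the moment of the call.
- job_done(): hands the job in, once; it reports no verdict.
The state is a dict: "clock": time; "joint_pos": joint angles; "joint_velocities": joint speeds; "joint_torque": joint torques, N m; "eef_pos": TCP position; "tool_rot": TCP orientation; "wrist_force": force on the tool from outside, world axes, zero at the start; "ft_torque": the same for the moment, N m; "gripper_width": finger opening in m.
Only numpy, scipy, OpenCV 4.12 (cv2) and the standard library are available. Lean on these libraries where they do the work, as an engineer would, in place of code of your own. Each camera call takes 0.05 s, during which the arm holds its last target.

TASK

The damper tester has tripped. On the long yellow box, push the sliding guard open with a fingertip, reach down into the well it uncovers and press the red reset key fully down, holding it for at least two seconds; then let it come up and push the guard fully shut again. Nothing is to be lifted or shifted from its place on the bench, and the green start key in the blue box must not be pressed.

Things in the scene. Friction and masses are not known exactly. Their poses are not given: they have to be found in the camera images.
- trip_box: long yellow trip box, loose on the bench on rubber feet, 3 kg: 130 (x) x 200 (y) x 70 high, origin at the centre of its underside, z up. Its flat deck is 70 above the bench. A sliding dark steel guard lies on the deck between two aluminium side rails (inner faces at x = +-53.5, 10 tall); under the guard is the well with the red key
- reset_well (a point): centre of the well's mouth, level with the deck of the trip box (box x = 0, y = -45). Well: rectangular, 36 in box x, 46 in box y, floor 32 below the deck. The red reset key, a round 22 wide button, stands at its centre, top 18 below the deck when up, 24 when fully down
- guard_mid (a point): middle of the guard: a dark steel plate with orange stripes, 104 (box x) x 96 (box y) x 14 thick, lying on the deck (its underside 0.5 above it, its top 84.5 above the bench). The point is at its centre in all three directions, so its end faces are 48 either way along box y; it is pushed by those end faces
- guard (a joint): guard slide in m: 0 = fully shut (guard centred over the well), grows as it moves to the box's +y, 0.080 = fully open, at a stop; the well is wholly uncovered from 0.071. Friction about 1.5 N; it stays where it is left; it may start not quite shut
- reset_key (a joint): red reset key in m: 0 = up, 0.006 = fully down; springs back; about 1.5 N starts it, 5 N holds it fully down
- start_box: square blue start box, loose on rubber feet, 2 kg: 120 x 120 x 70 high, origin at the centre of its underside. Open well of the same size (36 x 46) at its centre with a green key
- start_key (a joint): green start key of the blue box in m: 0 = up, 0.006 = fully down
- damper: standing damper piston assembly, aluminium with a red collar, 52 wide, 106 tall, between and beyond the boxes (sizes in mm; origin at the centre of its underside). Bystander
- collar_a: brass ring, 56 wide, 35 tall, beyond the boxes (sizes in mm; origin at the centre of its underside). Bystander
- collar_b: a second brass ring, 56 wide, 35 tall, beyond the boxes (sizes in mm; origin at the centre of its underside). Bystander
- spacer: aluminium ring, 48 wide, 25 tall, on the robot's side of the boxes (sizes in mm; origin at the centre of its underside). Bystander
- wrench: steel wrench, 180 long, 10 tall, lying on the blue mat, at the right (sizes in mm; origin at the centre of its underside). Bystander
- driver: green screwdriver, 200 long, 26 tall, lying on the blue mat, at the right (sizes in mm; origin at the centre of its underside). Bystander

How it is judged:
On the way, in this order (a step that is already met when the one before it is completed fails the run):
1. the guard is pushed open, off the well (value of joint guard above 0.06 m), for 0.1 s.
2. the red key is held down by the fingers for about two seconds (1.7 s counts) (value of joint reset_key above 0.0045 m and contact force between the fingers and trip_box above 0.5 N), for 1.7 s.
3. the red key is up and the guard shut (value of joint reset_key below 0.0015 m and value of joint guard below 0.007 m), for 0.1 s.
At the end, for the whole second after the job is handed in: The guard is shut to within 7 mm, the red key is up again, the green key is up, and both boxes stand at rest within 25 mm of where they began (all of step 3 and value of joint start_key below 0.0015 m and linear speed of trip_box below 0.02 m/s and distance of each of trip_box, start_box from where it was at the start of the episode below 0.025 m); the robot touches nothing.
It fails at once if the green start key is pressed (more than 2.5 mm) (value of joint start_key above 0.0025 m).
It fails at once if a box is shifted more than 25 mm, lifted or tipped (distance of any of trip_box, start_box from where it was at the start of the episode above 0.025 m or height (world z) of any of trip_box, start_box above 0.012 m or angle between any of trip_box, start_box's own z axis and vertical above 0.15 rad).
It fails at once if a bystander is lifted (18 mm or more) or moved more than 30 mm (distance of any of damper, collar_a, collar_b, spacer, wrench, driver from where it was at the start of the episode above 0.03 m or height (world z) of any of damper, collar_a, collar_b, spacer, wrench, driver above 0.02 m).
It also fails if it takes over 58 s, if anything falls off the work surface, if the arm or the gripper's body presses on something with over 40 N, if the wrist force passes 120 N, or if a joint passes its speed limit or range.

## Working session

There is one attempt and no reset: what is moved stays moved. The work goes in short steps, Python scripts to look and compute and a shell command to move; the robot and the scene stay as the last step left them, time stands still between calls to the robot, and variables do not carry over. Pictures are saved under pics/ and viewed, and the job is handed in when it is done.

```bash
mkdir -p pics; ls; python3 - <<'E'
from plant import *
import cv2
print(sense())
for n in ("top","scene"):
    cv2.imwrite(f"pics/{n}0.png",snapshot(n)); print(n,camera_info(n))
E
```

```text
pics
{'clock': 0.0, 'joint_pos': array([-1.47628508e+00,  3.81207899e-01,  1.29825266e+00,  2.27421220e-06,
        1.46359535e+00, -2.15332057e-01]), 'joint_velocities': array([-3.54827578e-04, -4.75653000e-05, -1.80495551e-03, -8.15989079e-04,
        5.36052573e-05,  2.13248730e-03]), 'joint_torque': array([-8.82246986e-04, -4.37927663e+01, -2.24559581e+01,  7.12658674e-02,
        3.53135029e-02, -1.14947584e-04]), 'eef_pos': array([ 0.16765682, -0.52355348,  0.2521341 ]), 'tool_rot': array([-5.48377888e-04,  8.07746394e-01, -5.89529667e-01, -4.84314827e-04]), 'wrist_force': array([-0.13199694, -0.12928368,  0.57112912]), 'ft_torque': array([-0.01446798,  0.01564428,  0.00574542]), 'gripper_width': 0.08767636224011505}
top {'fx': 544.6850104977894, 'fy': 544.6850104977894, 'cx': 318.46436055186336, 'cy': 247.66745144837188, 'R': array([[-0.01966042, -0.99943775,  0.02715959],
       [-0.98676465,  0.01502343, -0.16146149],
       [ 0.16096268, -0.02997452, -0.98650522]]), 't': array([-0.14302453,  0.56463323,  1.21066732])}
scene {'fx': 519.6591862089958, 'fy': 519.6591862089958, 'cx': 329.74098994383604, 'cy': 239.50217351704129, 'R': array([[ 0.79702726,  0.60385129, -0.01054364],
       [ 0.49913896, -0.66844458, -0.55140016],
       [-0.34001154,  0.43421822, -0.83417426]]), 't': array([-0.39011015, -0.35714932,  1.31798639])}
```

View pics/top0.png

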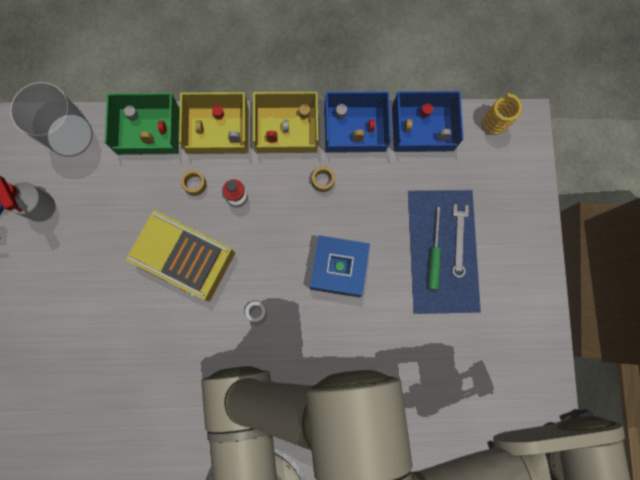

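View pics/scene0.png

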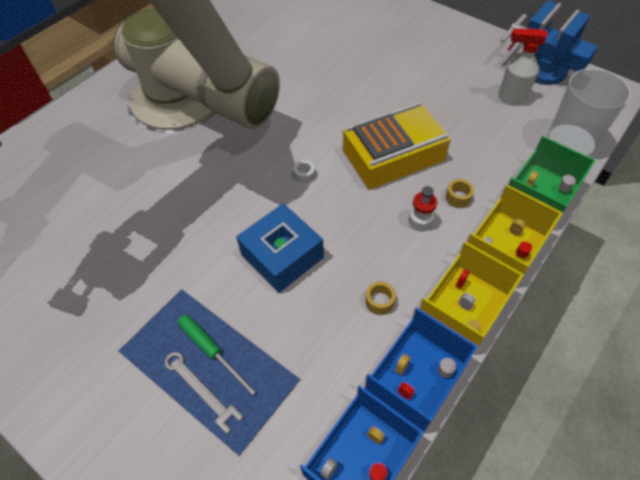

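```bash
cat > h.py <<'E'
import numpy as np,cv2
from plant import *
def cast(uv,z,ci):
    uv=np.atleast_2d(uv).astype(float)
    d=np.c_[(uv[:,0]-ci['cx'])/ci['fx'],(uv[:,1]-ci['cy'])/ci['fy'],np.ones(len(uv))]@ci['R']
    c=-ci['R'].T@ci['t']
    return c+d*((z-c[2])/d[:,2])[:,None]
def proj(X,ci):
    p=np.atleast_2d(X)@ci['R'].T+ci['t']
    return np.c_[p[:,0]/p[:,2]*ci['fx']+ci['cx'],p[:,1]/p[:,2]*ci['fy']+ci['cy']]
E
python3 - <<'E'
from h import *
for n,(x0,y0,x1,y1) in (("top",(110,190,260,320)),("scene",(320,90,470,200))):
    im=cv2.imread(f"pics/{n}0.png"); ci=camera_info(n)
    hsv=cv2.cvtColor(im,cv2.COLOR_BGR2HSV); c=im[y0:y1,x0:x1]
    cv2.imwrite(f"pics/{n}0z.png",cv2.resize(c,None,fx=5,fy=4.5 if 0 else 5,interpolation=cv2.INTER_CUBIC)[:600,:800])
    def m(lo,hi):
        M=cv2.inRange(hsv,lo,hi); Z=np.zeros_like(M); Z[y0:y1,x0:x1]=M[y0:y1,x0:x1]; return Z
    o=m((5,120,90),(17,255,255)); y=m((22,120,80),(35,255,255))
    cs=[k for k in cv2.findContours(o,0,2)[0] if cv2.contourArea(k)>8]
    for k in cs:
        r=cv2.minAreaRect(k); print(n,'stripe',r, cast(r[0],.0845,ci)[0])
    r=cv2.minAreaRect(np.vstack(cs)); b=cv2.boxPoints(r); print('stripes box',cast(b,.0845,ci).round(4)[:,:2].tolist(),cast(r[0],.0845,ci))
    k=max(cv2.findContours(y,0,2)[0],key=cv2.contourArea); r=cv2.minAreaRect(k);print('yellow',r,cast(cv2.boxPoints(r),.07,ci).round(4).tolist())
E
```

```text
top stripe ((202.238525390625, 265.6284484863281), (2.7768704891204834, 35.82840347290039), 28.300758361816406) [0.51964678 0.1068257  0.0845    ]
top stripe ((194.26832580566406, 261.64447021484375), (2.8445987701416016, 35.82840347290039), 28.300758361816406) [0.52884415 0.1245439  0.0845    ]
top stripe ((186.28025817871094, 257.6528625488281), (2.873112916946411, 35.834102630615234), 28.610462188720703) [0.53807374 0.14232974 0.0845    ]
top stripe ((178.3853302001953, 253.71017456054688), (2.9529218673706055, 35.834102630615234), 28.610462188720703) [0.54720467 0.15993565 0.0845    ]
stripes box [[0.5139, 0.1809], [0.5859, 0.1441], [0.5533, 0.0858], [0.4818, 0.1231]] [[0.53350371 0.13351302 0.0845    ]]
yellow ((155.4105224609375, 242.45184326171875), (35.9638557434082, 47.13906478881836), 28.300756454467773) [[0.549, 0.2746, 0.07], [0.6437, 0.2277, 0.07], [0.6032, 0.1553, 0.07], [0.5093, 0.203, 0.07]]
scene stripe ((370.6486511230469, 138.39190673828125), (30.217323303222656, 3.6760730743408203), 53.97262191772461) [0.5186091  0.10879612 0.0845    ]
scene stripe ((378.9800109863281, 135.6400146484375), (29.40000343322754, 3.6000001430511475), 53.13010025024414) [0.52839831 0.12623509 0.0845    ]
scene stripe ((387.1800231933594, 132.739990234375), (29.80000114440918, 3.4000000953674316), 53.13010025024414) [0.5377863  0.14400888 0.0845    ]
scene stripe ((395.24163818359375, 129.81411743164062), (29.99776840209961, 3.29243803024292), 52.4314079284668) [0.54696555 0.16181317 0.0845    ]
stripes box [[0.4811, 0.1262], [0.5205, 0.2037], [0.5836, 0.1458], [0.5447, 0.0723]] [[0.53294718 0.13609295 0.0845    ]]
yellow ((394.71197509765625, 161.0537567138672), (105.4382553100586, 55.29151153564453), 3.925908327102661) [[0.536, -0.0245, 0.07], [0.4489, 0.1072, 0.07], [0.6469, 0.2266, 0.07], [0.7182, 0.0876, 0.07]]
```

```bash
ls pics
```

```text
scene0.png
scene0z.png
top0.png
top0z.png
```

View pics/top0z.png

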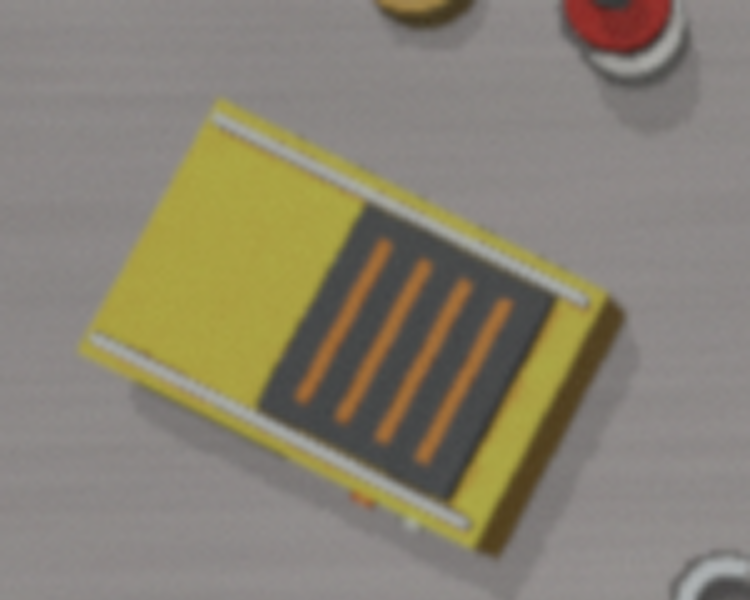

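View pics/scene0z.png

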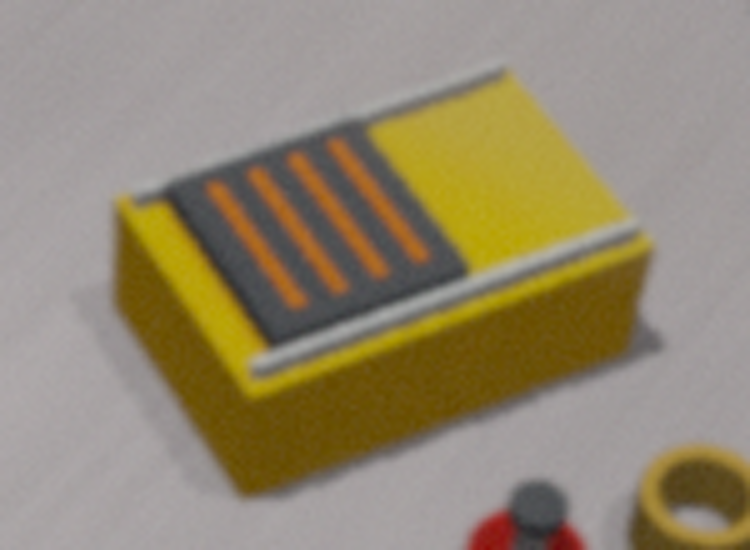

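```bash
python3 - <<'E'
from h import *
def crop2(p,o): return (np.array(p)+.5)/5-.5+np.array(o)
ct=camera_info('top'); cs=camera_info('scene')
A=cast(crop2([(218,98),(80,350),(478,550),(610,293)],(110,190)),.07,ct)
print(A.round(4)); print('ctr',A.mean(0),[np.linalg.norm(A[i]-A[(i+1)%4]).round(4) for i in range(4)])
B=cast(crop2([(505,65),(652,240),(252,395),(115,203)],(320,90)),.07,cs)
print(B.round(4)); print('ctr',B.mean(0),[np.linalg.norm(B[i]-B[(i+1)%4]).round(4) for i in range(4)])
for A in(A,B):
    y=(A[0]+A[1]-A[2]-A[3])[:2] if A is not B else (A[0]+A[1]-A[2]-A[3])[:2]
    y/=np.linalg.norm(y);print('y',y,np.degrees(np.arctan2(-y[0],y[1])))
    for g in [(.5335,.1335),(.533,.136)]: print((np.array(g)-A.mean(0)[:2])@y)
# guard corners top
for n,P,o,ci in(('t',[(368,205),(262,408),(450,500),(556,298)],(110,190),ct),('s',[(363,122),(468,270),(270,340),(172,186)],(320,90),cs)):
    G=cast(crop2(P,o),.0845,ci);print(n,G.mean(0),[np.linalg.norm(G[i]-G[(i+1)%4]).round(4) for i in range(4)])
s=sense()
from scipy.spatial.transform import Rotation as R
print(R.from_quat(s['tool_rot'],scalar_first=True).as_matrix().round(3))
E
```

```text
[[0.6529 0.2224 0.07  ]
 [0.5379 0.2804 0.07  ]
 [0.4454 0.1018 0.07  ]
 [0.5602 0.0441 0.07  ]]
ctr [0.54910003 0.1621841  0.07      ] [np.float64(0.1287), np.float64(0.2011), np.float64(0.1285), np.float64(0.2009)]
[[0.539  0.2831 0.07  ]
 [0.6491 0.2263 0.07  ]
 [0.5597 0.0484 0.07  ]
 [0.447  0.1045 0.07  ]]
ctr [0.54869408 0.16557525 0.07      ] [np.float64(0.1239), np.float64(0.1991), np.float64(0.1259), np.float64(0.2009)]
y [0.46079146 0.88750844] -27.438190570004345
-0.032645738514672
-0.03065736314007436
y [0.45376007 0.8911239 ] -26.985183320380674
-0.03547749298151073
-0.03347656327605099
t [0.53262761 0.13085739 0.0845    ] [np.float64(0.1011), np.float64(0.0933), np.float64(0.1004), np.float64(0.0947)]
s [0.53481654 0.13299985 0.0845    ] [np.float64(0.0985), np.float64(0.0947), np.float64(0.0986), np.float64(0.0946)]
[[ 0.305 -0.952 -0.   ]
 [-0.952 -0.305  0.001]
 [-0.001 -0.    -1.   ]]
```

```bash
python3 -m crank '{"travel":[[-0.4,-0.4,0],[-0.75,-0.81,0],[-0.75,-0.81,0],[-0.75,-0.81,0],[-0.75,-0.81,0],[-0.75,-0.81,0],[-0.75,-0.81,0],[-0.75,-0.81,0]],"angular":[[0,0,0],[0,0,0],[0,0,0],[0,0,0],[0,0,0],[0,0,0],[0,0,0],[0,0,0]]}' 0 20
python3 -m crank '{"travel":[[-0.75,-0.81,0],[-0.75,-0.81,0],[-0.75,-0.81,0],[-0.75,-0.81,0],[-0.75,-0.81,0],[-0.75,-0.81,0],[-0.75,-0.81,0],[-0.75,-0.81,0]],"angular":[[0,0,0],[0,0,0],[0,0,0],[0,0,0],[0,0,0],[0,0,0],[0,0,0],[0,0,0]]}'
python3 -m crank '{"travel":[[-0.75,-0.81,0],[-0.75,-0.81,0],[-0.75,-0.81,0],[-0.75,-0.81,0],[-0.35,-0.4,0]],"angular":[[0,0,0],[0,0,0],[0,0,0],[0,0,0],[0,0,0]]}'
python3 -m crank '{"travel":[[0,0,0],[0,0,0],[0,0,0],[0,0,0],[0,0,0],[0,0,0],[0,0,0],[0,0,0]],"angular":[[0,0,-1],[0,0,-1],[0,0,-1],[0,0,-1],[0,0,-1],[0,0,-1],[0,0,-1],[0,0,-1]]}'
python3 - <<'E'
from h import *
from scipy.spatial.transform import Rotation as R
s=sense();M=R.from_quat(s['tool_rot'],scalar_first=True).as_matrix()
print(s['eef_pos'],np.arctan2(M[1,0],M[0,0]),np.radians(90-27.2),s['joint_pos'])
E
```

```text
clock: 1.1
eef_pos: [0.2898, -0.3048, 0.2527]
tool_rot: [-0.0, 0.808, -0.589, -0.0]
wrist_force: [-0.1, 0.0, 0.1]
gripper_width: 0.0104
clock: 2.1
eef_pos: [0.4195, -0.0742, 0.2527]
tool_rot: [-0.0, 0.808, -0.589, -0.0]
wrist_force: [0.8, -0.5, -0.1]
gripper_width: 0.0004
clock: 2.72
eef_pos: [0.4927, 0.0546, 0.2526]
tool_rot: [0.0, 0.808, -0.589, -0.0]
wrist_force: [-0.1, 0.2, 0.3]
gripper_width: 0.0002
clock: 3.72
eef_pos: [0.4925, 0.0527, 0.2528]
tool_rot: [0.0, 0.989, -0.148, -0.0]
wrist_force: [-0.3, 0.0, -0.5]
gripper_width: 0.0005
[0.49247752 0.05269684 0.25276261] -0.29732791966420663 1.096066770252439 [-1.32855566e-01  2.84804370e-01  1.44342910e+00 -1.34957918e-04
  1.41363021e+00  1.64493474e-01]
```

```bash
python3 -m crank '{"travel":[[0,0,0],[0,0,0],[0,0,0],[0,0,0],[0,0,0],[0,0,0]],"angular":[[0,0,-1],[0,0,-1],[0,0,-1],[0,0,-1],[0,0,-1],[0,0,-1]]}'
python3 -m crank '{"travel":[[0,0,0],[0,0,0],[0,0,0],[0,0,0],[0,0,0],[0,0,0],[0,0,0]],"angular":[[0,0,-1],[0,0,-1],[0,0,-1],[0,0,-1],[0,0,-1],[0,0,-0.61],[0,0,0]]}'
python3 - <<'E'
from h import *
from scipy.spatial.transform import Rotation as R
s=sense();M=R.from_quat(s['tool_rot'],scalar_first=True).as_matrix()
print(s['eef_pos'],np.arctan2(M[1,0],M[0,0]),np.radians(90-27.2),s['joint_pos'])
for n in('top','wrist'):
    ci=camera_info(n); np.save(f'pics/ci_{n}1.npy',ci,allow_pickle=True); cv2.imwrite(f'pics/{n}1.png',snapshot(n))
print(ci)
E
```

```text
clock: 4.47
eef_pos: [0.4925, 0.0527, 0.2528]
tool_rot: [0.0, 0.978, 0.21, -0.0]
wrist_force: [0.4, -0.3, -0.5]
gripper_width: 0.0004
clock: 5.35
eef_pos: [0.4926, 0.0527, 0.2528]
tool_rot: [-0.0, 0.855, 0.519, -0.0]
wrist_force: [0.6, -1.0, -0.3]
gripper_width: 0.0004
[0.4926018  0.05274826 0.25275473] 1.091276089766754 1.096066770252439 [-1.32746719e-01  2.85016079e-01  1.44314446e+00 -7.04474620e-05
  1.41366666e+00 -1.22401176e+00]
{'fx': 384.3916128916058, 'fy': 384.3916128916058, 'cx': 320.9159637160278, 'cy': 235.97274292782686, 'R': array([[ 4.61341192e-01,  8.87222651e-01,  5.21943952e-04],
       [ 8.46229694e-01, -4.40202130e-01,  3.00195586e-01],
       [ 2.66570084e-01, -1.38050905e-01, -9.53877528e-01]]), 't': array([-0.27329604, -0.43500079,  0.26596137])}
```

View pics/wrist1.png

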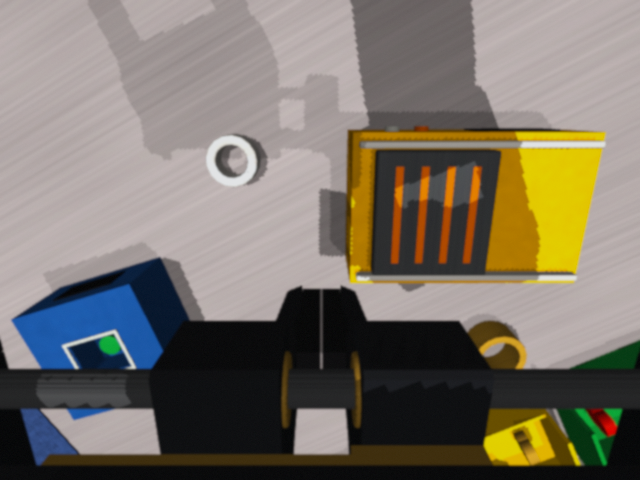

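View pics/top1.png

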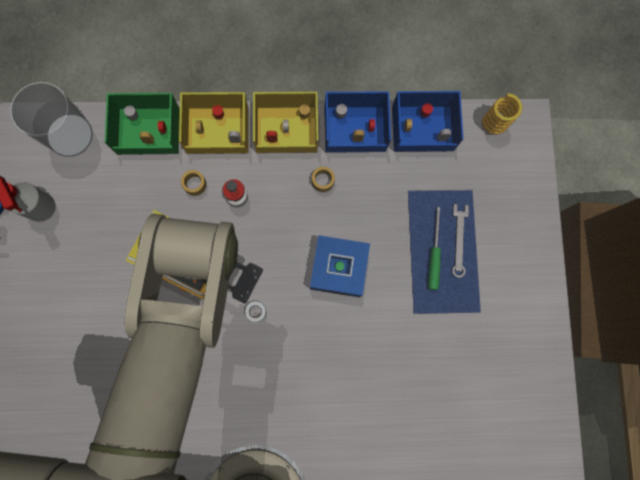

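```bash
python3 - <<'E'
from h import *
ci=camera_info('wrist'); im=cv2.imread('pics/wrist1.png'); print('cam',-ci['R'].T@ci['t'])
cv2.imwrite('pics/wrist1z.png',cv2.resize(im[110:300,335:620],None,fx=2.8,fy=2.8,interpolation=cv2.INTER_CUBIC))
hsv=cv2.cvtColor(im,cv2.COLOR_BGR2HSV)
o=cv2.inRange(hsv,(4,150,90),(15,255,255)); o[:150]=0;o[275:]=0;o[:,:385]=0;o[:,487:]=0
for k in cv2.findContours(o,0,2)[0]:
    if cv2.contourArea(k)>80: r=cv2.minAreaRect(k); print(r,cast(r[0],.0845,ci)[0].round(4))
E
```

```text
cam [0.42337272 0.08771569 0.38442236]
((471.61834716796875, 214.51419067382812), (8.975606918334961, 98.33451843261719), 6.842772960662842) [0.5471 0.1602 0.0845]
((446.6534729003906, 214.46536254882812), (8.756327629089355, 98.11067199707031), 5.710593223571777) [0.5378 0.1424 0.0845]
((421.7323303222656, 214.47940063476562), (8.896793365478516, 97.78802490234375), 4.39870548248291) [0.5285 0.1246 0.0845]
((396.9812316894531, 214.4989471435547), (9.098642349243164, 97.52313232421875), 3.2397000789642334) [0.5194 0.1069 0.0845]
```

View pics/wrist1z.png

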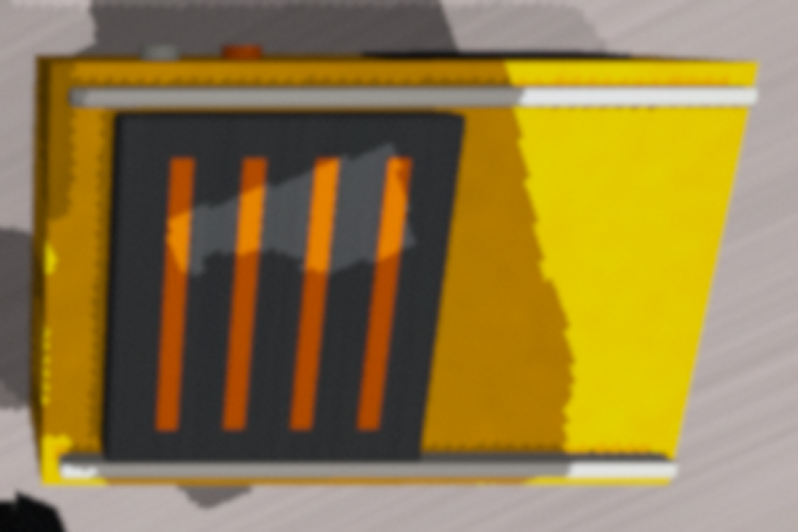

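```bash
python3 - <<'E'
from h import *
ci=camera_info('wrist')
P=(np.array([(758,62),(672,482),(43,484),(78,60),(117,116),(107,460),(421,458),(463,118)])+.5)/2.8-.5+[335,110]
A=cast(P[:4],.07,ci);print(A.round(4),A.mean(0),[np.linalg.norm(A[i]-A[(i+1)%4]).round(4) for i in range(4)])
y=(A[0]+A[1]-A[2]-A[3])[:2];y/=np.linalg.norm(y);print(y)
G=cast(P[4:],.0845,ci);print(G.round(4),G.mean(0),[np.linalg.norm(G[i]-G[(i+1)%4]).round(4) for i in range(4)])
th=np.radians(27.3);y=np.array([np.sin(th),np.cos(th)])
c=np.array([.5488,.1630])
for g in[(.5332,.1335),G.mean(0)[:2],A.mean(0)[:2]]:
    d=np.array(g)-c; print('box xy',d@[y[1],-y[0]],d@y)
ct=camera_info('top');cs=camera_info('scene')
print('damper',cast([235,187],.106,ct),cast([428,190],.106,cs))
E
```

```text
[[0.5385 0.2815 0.07  ]
 [0.6537 0.2231 0.07  ]
 [0.5619 0.0452 0.07  ]
 [0.4494 0.1114 0.07  ]] [0.55083932 0.16531301 0.07      ] [np.float64(0.1292), np.float64(0.2002), np.float64(0.1305), np.float64(0.192)]
[0.46108921 0.88735379]
[[0.4664 0.1134 0.0845]
 [0.5573 0.0677 0.0845]
 [0.6004 0.152  0.0845]
 [0.5106 0.1971 0.0845]] [0.53367168 0.13255626 0.0845    ] [np.float64(0.1017), np.float64(0.0946), np.float64(0.1005), np.float64(0.0946)]
box xy -0.00033226697212986614 -0.03336914141327628
box xy 0.0005197196657011099 -0.03399142809607007
box xy 0.0007513108034618941 0.00299071693091967
damper [[0.69268472 0.03268122 0.106     ]] [[0.69782942 0.04344086 0.106     ]]
```

```bash
python3 -m crank '{"travel":[[0,0,0.9],[0,0,0.9],[0,0,0.9],[0,0,0.9],[0,0,0.9],[0,0,0.7],[0,0,0.26],[0,0,0]],"angular":[[0,0,0],[0,0,0],[0,0,0],[0,0,0],[0,0,0],[0,0,0],[0,0,0],[0,0,0]]}'
python3 -m crank '{"travel":[[0.25,0,0],[0.25,0,0],[0.15,0,0],[0.1,0,0],[0.1,0,0],[0.1,0,0],[0.1,0,0],[0,0,0]],"angular":[[0,0,0],[0,0,0],[0,0,0],[0,0,0],[0,0,0],[0,0,0],[0,0,0],[0,0,0]]}'
python3 - <<'E'
from h import *
print(sense()['eef_pos'])
cv2.imwrite('pics/wrist2.png',snapshot('wrist'))
E
```

```text
clock: 6.45
eef_pos: [0.4931, 0.0528, 0.089]
tool_rot: [-0.0, 0.855, 0.519, -0.0]
wrist_force: [0.9, 0.0, 0.3]
gripper_width: 0.0007
clock: 7.45
eef_pos: [0.5076, 0.0809, 0.0889]
tool_rot: [-0.0, 0.855, 0.519, 0.0]
wrist_force: [0.1, 1.0, -0.2]
gripper_width: 0.0004
[0.50761627 0.08093177 0.088924  ]
```

View pics/wrist2.png

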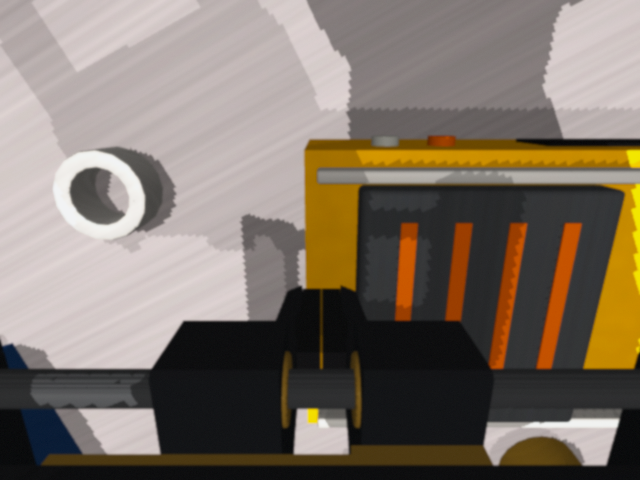

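```bash
python3 -m crank '{"travel":[[0.2,0,0],[0.2,0,0],[0.2,0,0],[0.2,0,0],[0.2,0,0],[0.2,0,0],[0.1,0,0],[0,0,0]],"angular":[[0,0,0],[0,0,0],[0,0,0],[0,0,0],[0,0,0],[0,0,0],[0,0,0],[0,0,0]]}'
cat > g.py <<'E'
from h import *
import sys
def look(name):
    s=sense();ci=camera_info('wrist');im=snapshot('wrist');cv2.imwrite(f'pics/{name}.png',im)
    hsv=cv2.cvtColor(im,cv2.COLOR_BGR2HSV);o=cv2.inRange(hsv,(4,150,90),(15,255,255));o[:150]=0;o[320:]=0
    th=np.radians(27.4);y=np.array([np.sin(th),np.cos(th)]);x=np.array([y[1],-y[0]]);c=np.array([.5492,.163])
    for k in cv2.findContours(o,0,2)[0]:
        if cv2.contourArea(k)>80:
            r=cv2.minAreaRect(k);d=cast(r[0],.0845,ci)[0,:2]-c;print('stripe box',d@x,d@y,np.round(r[0]))
    d=s['eef_pos'][:2]-c;print('tcp box',d@x,d@y,s['eef_pos'],s['wrist_force'])
look(sys.argv[1])
E
python3 g.py wrist3
```

```text
clock: 8.5
eef_pos: [0.5257, 0.1157, 0.0889]
tool_rot: [-0.0, 0.854, 0.519, 0.0]
wrist_force: [-0.8, -0.8, -0.0]
gripper_width: 0.0005
stripe box -0.019963455630822538 -0.0009777575626429814 [459. 271.]
stripe box -0.019950485438745134 -0.021150633474087015 [406. 271.]
stripe box -0.020108063715410317 0.0389142346202363 [563. 271.]
stripe box -0.020132528347792084 0.018935950893350394 [511. 271.]
tcp box 0.0008537700346470009 -0.052811852608016574 [0.52565399 0.11571992 0.08894633] [-0.80700185 -0.75485896 -0.03500013]
```

View pics/wrist3.png

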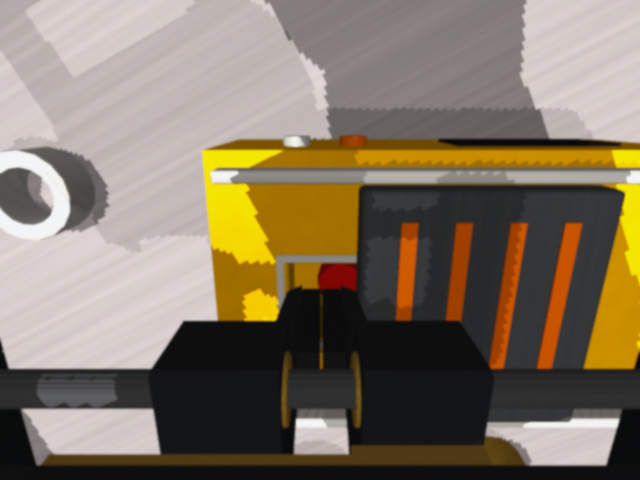

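```bash
python3 -m crank '{"travel":[[0.15,0,0],[0.15,0,0],[0.15,0,0],[0.15,0,0],[0.15,0,0],[0.05,0,0],[0,0,0]],"angular":[[0,0,0],[0,0,0],[0,0,0],[0,0,0],[0,0,0],[0,0,0],[0,0,0]]}'
python3 g.py wrist4
```

```text
clock: 9.43
eef_pos: [0.5367, 0.1369, 0.0889]
tool_rot: [-0.0, 0.855, 0.519, 0.0]
wrist_force: [0.2, -0.5, 0.7]
gripper_width: 0.0008
stripe box -0.019948892898195483 0.022635952174527758 [458. 271.]
stripe box -0.01993784704608533 0.0025890288543210043 [406. 271.]
stripe box -0.020047573633517307 0.06278890038090308 [563. 271.]
stripe box -0.02009577935359177 0.0426941463097252 [511. 271.]
tcp box 0.0008778826060127109 -0.028892775832055104 [0.53668295 0.13694455 0.08894695] [ 0.23229505 -0.47025107  0.71433119]
```

View pics/wrist4.png

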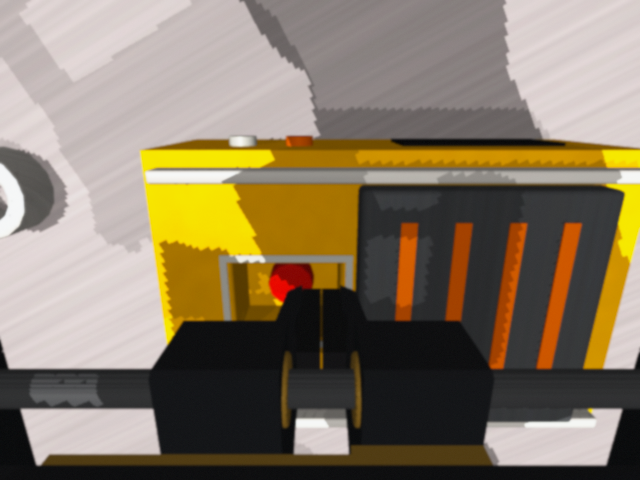

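```bash
python3 -m crank '{"travel":[[-0.15,0,0],[-0.2,0,-0.2],[-0.18,0,-0.6],[0,0,-0.5],[0,0,0]],"angular":[[0,0,0],[0,0,0],[0,0,0],[0,0,0],[0,0,0]]}'
python3 g.py wrist5; python3 - <<'E'
from h import *
im=cv2.imread('pics/wrist5.png');cv2.imwrite('pics/wrist5z.png',cv2.resize(im[150:320,180:450],None,fx=2.9,fy=2.9,interpolation=cv2.INTER_CUBIC))
E
```

```text
clock: 10.1
eef_pos: [0.5298, 0.1226, 0.1292]
tool_rot: [0.001, 0.855, 0.519, 0.001]
wrist_force: [0.3, 0.1, 0.2]
gripper_width: 0.0006
stripe box -0.009102724144565165 0.06273203844763614 [542. 258.]
stripe box -0.009067771537243 0.04287348488959126 [501. 259.]
stripe box -0.0090762611899001 0.02282273175386437 [461. 259.]
stripe box -0.009093173510745763 0.0027151394245511842 [420. 259.]
tcp box 0.001357832489029513 -0.04480384117293707 [0.52978679 0.12259759 0.12921783] [0.31535144 0.09999814 0.17285424]
```

View pics/wrist5z.png

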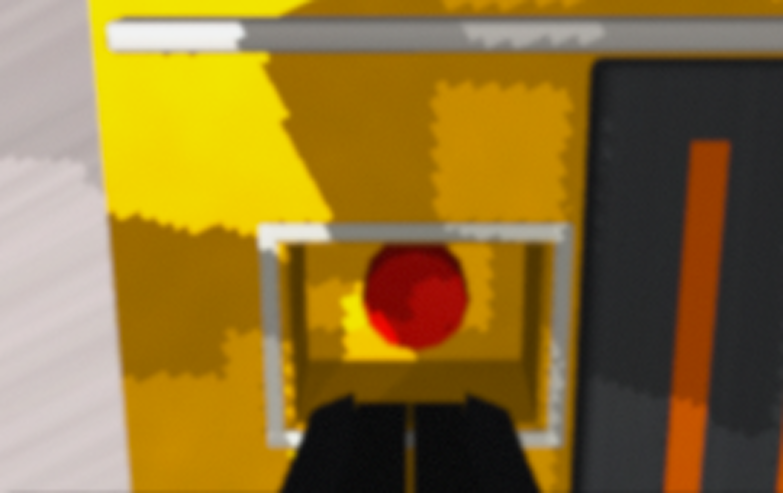

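```bash
python3 - <<'E'
from h import *
ci=camera_info('wrist')
th=np.radians(27.4);y=np.array([np.sin(th),np.cos(th)]);x=np.array([y[1],-y[0]]);c=np.array([.5492,.163])
P=(np.array([(275,242),(553,242),(285,432),(544,432),(416,295)])+.5)/2.9-.5+[180,150]
for p,z in zip(P,[.07]*4+[.052]):
    d=cast(p,z,ci)[0,:2]-c;print((d@x*1e3).round(1),(d@y*1e3).round(1))
E
```

```text
-18.4 -69.8
-18.4 -20.3
19.0 -69.3
19.1 -20.5
-1.9 -44.5
```

```bash
python3 -m crank '{"travel":[[0,-0.04,0.4],[0,0,0.5],[0,0,0.5],[0,0,0.4],[0,0,0.2],[0,0,0.15],[0,0,0.07],[0,0,0]],"angular":[[0,0,0],[0,0,0],[0,0,0],[0,0,0],[0,0,0],[0,0,0],[0,0,0],[0,0,0]]}'
python3 g.py wrist6
```

```text
clock: 11.15
eef_pos: [0.528, 0.1232, 0.0616]
tool_rot: [-0.0, 0.855, 0.519, -0.0]
wrist_force: [-2.7, -0.1, 4.1]
gripper_width: 0.0002
stripe box -0.028025429491758735 0.04274733176194657 [608. 285.]
stripe box -0.027953728145282047 0.02284120421492505 [544. 285.]
stripe box -0.027975380500815897 0.002665795651199234 [479. 285.]
stripe box -0.0682008264306364 -0.04134546570171034 [338. 152.]
tcp box -0.00046647959645324937 -0.045092025201168874 [0.52803451 0.12318128 0.06161853] [-2.70154924 -0.0689861   4.14486577]
```

```bash
python3 -m crank '{"travel":[[0,0,0.05],[0,0,0.03],[0,0,0]],"angular":[[0,0,0],[0,0,0],[0,0,0]]}'
```

```text
clock: 11.58
eef_pos: [0.5282, 0.1232, 0.0602]
tool_rot: [0.0, 0.855, 0.519, 0.0]
wrist_force: [-7.8, -0.8, 16.8]
gripper_width: 0.0006
```

```bash
python3 -m crank '{"travel":[[0,0,0],[0,0,0],[0,0,0],[0,0,0],[0,0,0],[0,0,0],[0,0,0],[0,0,0]],"angular":[[0,0,0],[0,0,0],[0,0,0],[0,0,0],[0,0,0],[0,0,0],[0,0,0],[0,0,0]]}'
python3 g.py wrist7
python3 -m crank '{"travel":[[0,0,0],[0,0,0],[0,0,0],[0,0,0],[0,0,0],[0,0,0],[0,0,0],[0,0,0]],"angular":[[0,0,0],[0,0,0],[0,0,0],[0,0,0],[0,0,0],[0,0,0],[0,0,0],[0,0,0]]}'
```

```text
clock: 12.58
eef_pos: [0.5282, 0.1232, 0.0602]
tool_rot: [0.0, 0.855, 0.519, 0.0]
wrist_force: [-6.8, -0.9, 17.3]
gripper_width: 0.0002
stripe box -0.028216071376203005 0.022840762680113712 [546. 286.]
stripe box -0.02821558919236124 0.0026654988767472925 [480. 286.]
stripe box -0.02831169191465076 0.042800097125240924 [612. 286.]
stripe box -0.06821961839559817 -0.041337638071646185 [338. 152.]
tcp box -0.0002977398708242961 -0.04501205322929588 [0.52822112 0.12317463 0.06024588] [-6.76560045 -0.88674475 17.25901427]
clock: 13.62
eef_pos: [0.5282, 0.1232, 0.0602]
tool_rot: [0.0, 0.855, 0.519, 0.0]
wrist_force: [-5.6, -0.8, 15.9]
gripper_width: 0.0003
```

View pics/wrist7.png

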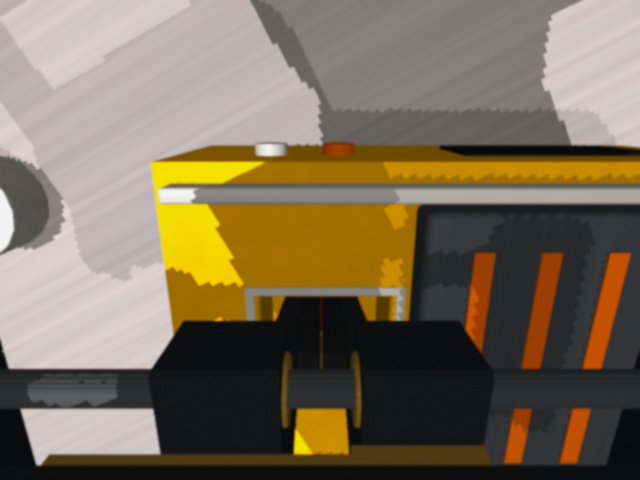

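```bash
python3 -m crank '{"travel":[[0,0,0],[0,0,0],[0,0,0],[0,0,0],[0,0,0],[0,0,0],[0,0,0],[0,0,0]],"angular":[[0,0,0],[0,0,0],[0,0,0],[0,0,0],[0,0,0],[0,0,0],[0,0,0],[0,0,0]]}'
python3 -m crank '{"travel":[[0,0,-0.1],[0,0,-0.3],[0,0,-0.5],[0,0,-0.6],[0,0,-0.7],[0,0,-0.7],[0,0,-0.3],[0,0,0]],"angular":[[0,0,0],[0,0,0],[0,0,0],[0,0,0],[0,0,0],[0,0,0],[0,0,0],[0,0,0]]}'
python3 g.py wrist8
```

```text
clock: 14.62
eef_pos: [0.5282, 0.1232, 0.0602]
tool_rot: [0.0, 0.855, 0.519, 0.0]
wrist_force: [-6.9, -0.7, 15.6]
gripper_width: 0.0003
clock: 15.62
eef_pos: [0.5284, 0.1232, 0.1554]
tool_rot: [0.0, 0.855, 0.519, 0.001]
wrist_force: [0.5, -0.7, -0.3]
gripper_width: 0.0005
stripe box -0.011676902717954235 -0.044635989373012046 [323. 240.]
stripe box -0.0027663089579264793 0.062689253741067 [514. 255.]
stripe box -0.0028352460683592905 0.04259843967328606 [478. 255.]
stripe box -0.0028064812112151474 0.02260051933290244 [443. 255.]
stripe box -0.0028098316413968194 0.0026698368973315217 [407. 255.]
tcp box -0.0001821795938687099 -0.04494198802576629 [0.52835596 0.12318365 0.15540937] [ 0.4748826  -0.73871894 -0.27743294]
```

View pics/wrist8.png

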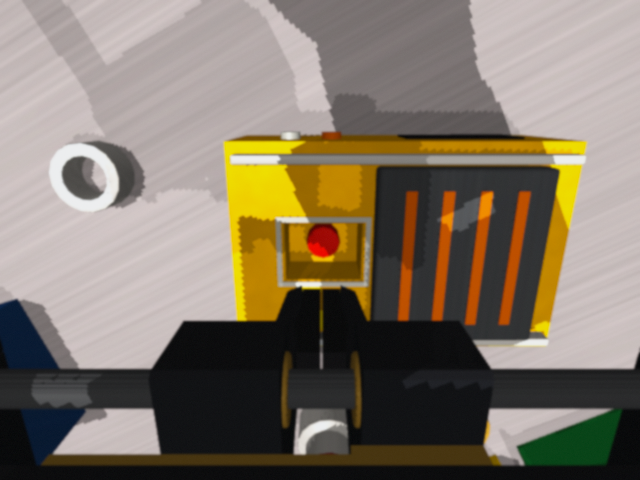

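```bash
python3 -m crank '{"travel":[[0.4,0,0],[0.9,0,0],[0.9,0,0],[0.9,0,0],[0.9,0,0],[0.9,0,0],[0.6,0,0],[0,0,0]],"angular":[[0,0,0],[0,0,0],[0,0,0],[0,0,0],[0,0,0],[0,0,0],[0,0,0],[0,0,0]]}'
python3 -m crank '{"travel":[[0,0,0.5],[0,0,0.6],[0,0,0.6],[0,0,0.4],[0,0,0.12],[0,0,0]],"angular":[[0,0,0],[0,0,0],[0,0,0],[0,0,0],[0,0,0],[0,0,0]]}'
python3 g.py wrist9
```

```text
clock: 16.68
eef_pos: [0.6041, 0.2709, 0.1537]
tool_rot: [-0.0, 0.854, 0.52, -0.001]
wrist_force: [-0.4, 0.4, 0.5]
gripper_width: 0.0004
clock: 17.42
eef_pos: [0.6042, 0.2695, 0.0885]
tool_rot: [0.0, 0.855, 0.519, 0.0]
wrist_force: [-0.3, 0.4, 0.4]
gripper_width: 0.0004
stripe box -0.020541254987151134 0.062477346264588486 [173. 273.]
stripe box -0.020543211006548285 0.04251475452370074 [120. 273.]
stripe box -0.021092625920275197 0.00508569635048201 [ 22. 271.]
stripe box -0.020510163834028722 0.02257559212339953 [ 68. 273.]
tcp box -0.0001507769977279121 0.11989934425684724 [0.60424379 0.26951787 0.0884601 ] [-0.32839066  0.36644977  0.42475828]
```

View pics/wrist9.png

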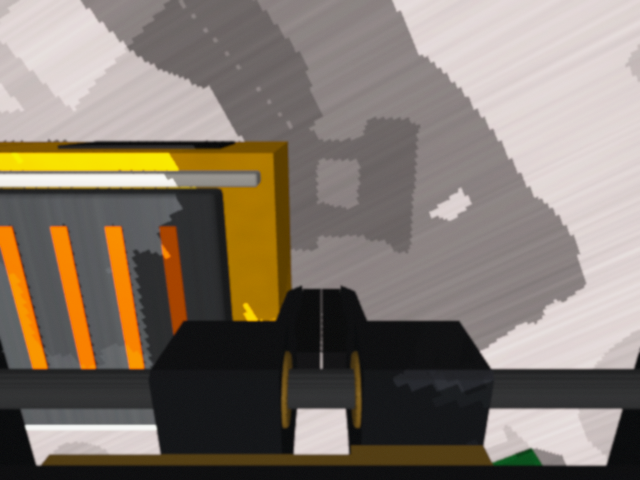

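```bash
python3 -m crank '{"travel":[[-0.25,0,0],[-0.25,0,0],[-0.2,0,0],[-0.15,0,0],[-0.15,0,0],[-0.2,0,0],[-0.2,0,0],[-0.2,0,0]],"angular":[[0,0,0],[0,0,0],[0,0,0],[0,0,0],[0,0,0],[0,0,0],[0,0,0],[0,0,0]]}'
python3 -m crank '{"travel":[[-0.2,0,0],[-0.2,0,0],[-0.2,0,0],[-0.2,0,0],[-0.2,0,0],[-0.2,0,0],[-0.1,0,0],[0,0,0]],"angular":[[0,0,0],[0,0,0],[0,0,0],[0,0,0],[0,0,0],[0,0,0],[0,0,0],[0,0,0]]}'
python3 g.py wrist10
```

```text
clock: 18.48
eef_pos: [0.582, 0.2267, 0.0885]
tool_rot: [0.0, 0.855, 0.519, 0.0]
wrist_force: [1.5, 1.5, 1.6]
gripper_width: 0.0003
clock: 19.48
eef_pos: [0.5638, 0.1921, 0.0881]
tool_rot: [-0.0, 0.855, 0.519, -0.001]
wrist_force: [-0.2, 0.5, 0.7]
gripper_width: 0.0004
stripe box -0.02076952503546497 -0.0010971978146572525 [235. 273.]
stripe box -0.020773114557329973 -0.0409690613781781 [130. 273.]
stripe box -0.020900906116329606 -0.021058464815224952 [183. 273.]
stripe box -0.020741924810030246 -0.06108687457578511 [ 77. 273.]
tcp box -0.00044660610607533065 0.03252881347431199 [0.56377325 0.19208511 0.08814415] [-0.22264996  0.50706694  0.74265172]
```

View pics/wrist10.png

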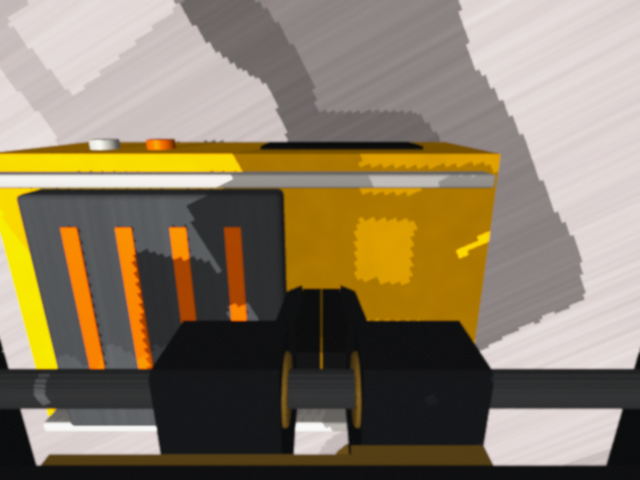

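```bash
python3 -m crank '{"travel":[[-0.1,0,0],[-0.1,0,0],[-0.1,0,0],[-0.1,0,0],[-0.04,0,0],[0,0,0]],"angular":[[0,0,0],[0,0,0],[0,0,0],[0,0,0],[0,0,0],[0,0,0]]}'
python3 g.py wrist11
python3 -m crank '{"travel":[[-0.03,0,0],[0,0,0]],"angular":[[0,0,0],[0,0,0]]}'
```

```text
clock: 20.27
eef_pos: [0.558, 0.1805, 0.0884]
tool_rot: [0.0, 0.855, 0.519, -0.0]
wrist_force: [-0.1, -0.4, -0.2]
gripper_width: 0.0005
stripe box -0.020603659783174175 -0.01391886199289974 [236. 273.]
stripe box -0.020623059558390125 -0.0338387729290371 [183. 272.]
stripe box -0.020595424177824458 -0.053802761666974584 [131. 273.]
stripe box -0.02058775215900613 -0.07380050083116009 [ 78. 273.]
tcp box -0.00018381472452014014 0.01958012064184241 [0.55804757 0.18046812 0.08841395] [-0.05014082 -0.38070508 -0.19465018]
clock: 20.58
eef_pos: [0.5578, 0.1799, 0.0884]
tool_rot: [0.0, 0.855, 0.519, 0.0]
wrist_force: [0.5, 1.0, 1.1]
gripper_width: 0.0007
```

```bash
python3 -m crank '{"travel":[[-0.03,0,0],[0,0,0]],"angular":[[0,0,0],[0,0,0]]}'
python3 -m crank '{"travel":[[-0.03,0,0],[0,0,0]],"angular":[[0,0,0],[0,0,0]]}'
```

```text
clock: 20.82
eef_pos: [0.5576, 0.1795, 0.0885]
tool_rot: [-0.0, 0.855, 0.519, 0.001]
wrist_force: [2.4, 4.9, -0.8]
gripper_width: 0.0004
clock: 21.08
eef_pos: [0.5576, 0.1794, 0.0886]
tool_rot: [-0.0, 0.855, 0.519, 0.002]
wrist_force: [4.5, 8.9, -2.5]
gripper_width: 0.0007
```

At the closed stop (force rose to 10 N). Back off and lift clear.

```bash
python3 -m crank '{"travel":[[0.2,0,0],[0.4,0,0],[0.2,0,-0.3],[0,0,-0.8],[0,0,-0.9],[0,0,-0.9],[0,0,-0.5],[0,0,0]],"angular":[[0,0,0],[0,0,0],[0,0,0],[0,0,0],[0,0,0],[0,0,0],[0,0,0],[0,0,0]]}'
python3 -m crank '{"travel":[[0,0,-0.5],[0,-0.8,-0.5],[0,-0.8,-0.5],[0,-0.8,0],[0,-0.8,0],[0,-0.5,0],[0,0,0],[0,0,0]],"angular":[[0,0,0],[0,0,0],[0,0,0],[0,0,0],[0,0,0],[0,0,0],[0,0,0],[0,0,0]]}'
python3 - <<'E'
from h import *
print(sense()['joint_velocities'].round(3))
for n in('top','scene'): cv2.imwrite(f'pics/{n}2.png',snapshot(n))
ci=camera_info('scene');im=cv2.imread('pics/scene2.png');hsv=cv2.cvtColor(im,cv2.COLOR_BGR2HSV);o=cv2.inRange(hsv,(5,120,90),(17,255,255));o[:100]=0;o[160:]=0;o[:,:340]=0;o[:,420:]=0
for k in cv2.findContours(o,0,2)[0]:
    if cv2.contourArea(k)>20:r=cv2.minAreaRect(k);print(r,cast(r[0],.0845,ci)[0])
E
```

```text
clock: 22.08
eef_pos: [0.5681, 0.1997, 0.1911]
tool_rot: [0.0, 0.855, 0.519, 0.001]
wrist_force: [-0.2, 0.3, -0.8]
gripper_width: 0.0005
clock: 23.08
eef_pos: [0.4699, 0.2505, 0.2353]
tool_rot: [0.0, 0.855, 0.519, 0.0]
wrist_force: [0.1, 0.7, -0.1]
gripper_width: 0.0005
[-0.004  0.003 -0.002  0.001 -0.002  0.001]
((366.310791015625, 140.1351318359375), (29.41065216064453, 3.6036767959594727), 54.462318420410156) [0.51406542 0.09901798 0.0845    ]
((374.6689147949219, 137.23648071289062), (29.99188995361328, 3.6036765575408936), 54.46232223510742) [0.52361346 0.11677172 0.0845    ]
((382.7324523925781, 134.194580078125), (29.99675750732422, 3.6025519371032715), 53.97262954711914) [0.53248692 0.13464532 0.0845    ]
((390.81549072265625, 131.2587127685547), (29.811782836914062, 3.5979738235473633), 52.594642639160156) [0.54164671 0.1524284  0.0845    ]
```

View pics/scene2.png

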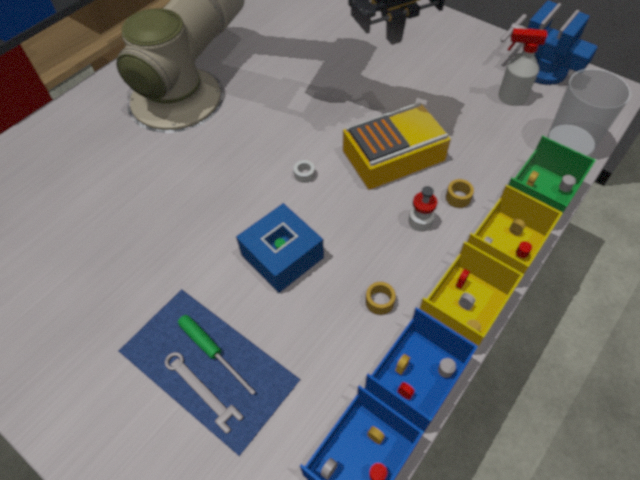

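View pics/top2.png

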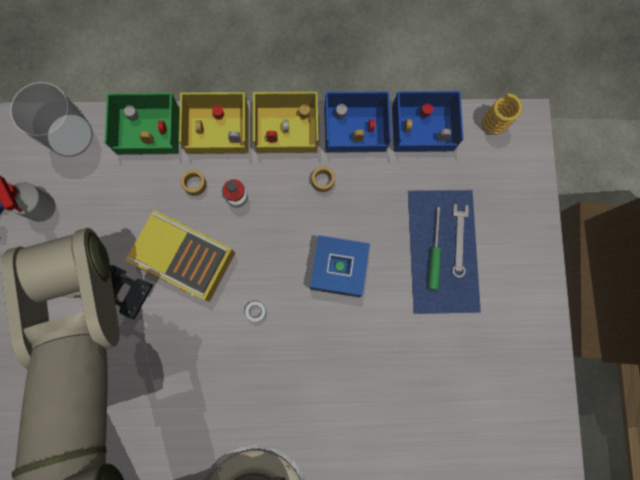

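```bash
python3 -c "
from plant import *
print(job_done())"
```

```text
the job is handed in; nothing more can be done
None
```

The tester has been reset and the job handed in at about 23 s. No verdict came back, so the results below rest on my own checks.

**What I did:**
- With the gripper closed, I pushed the guard open from about 11 mm to about 78 mm.
- I pressed the red key about 5.8 mm down by fingertip height. The wrist force was about 16 N, so the key was on its stop, and I held it for just over 3 s.
- I then lifted out, pushed the guard back against its shut stop, and withdrew the arm.

**Last checks:**
- **Guard:** the force rose to about 10 N at the shut stop. The stripes in the last scene picture sit about 11 mm further toward shut than at the start, which matches fully shut.
- **Red key:** it was seen up again before the guard was closed.
- **Boxes and bystanders:** they appear where they began in the top and scene pictures. The arm never went near the green key.
- **Robot:** it stands clear of everything.

**Disagreements:** the scene camera's positions differ from the top and wrist cameras' by about 2–3 mm. There was a sideways force of 6–8 N while the key was held down, but the box did not visibly move.

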